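# Clear the tube rocker and tuck its drip plate under the flap

### The arm

A 6-joint arm with a two-finger parallel gripper is mounted at the origin on the work surface. World frame = base frame: x ahead of the robot, y to its left, z up, the work surface at z = 0. Lengths are in m, angles in degrees, forces in N, time in s.
With the tool pointing down it reaches from about 0.3 to 0.875 m from the base axis. Payload 6.4 kg.
Tool frame: the origin (TCP) lies at the very end of the fingers, on their centre line; the grasp point (between the pads) lies 19 mm behind it; z points along the fingers, x is the direction in which the jaws open and shut, and the axes are right-handed (so a half turn about z gives the same grasp; the last joint's range is limited). The gripper opens to 88 mm and grips with 3 to 60 N. Pads are 18 mm wide; open, the fingers measure 123 mm over their backs; the gripper's body (75 mm by 187 mm) begins 45 mm behind the grasp point.
Start: joints at [51.377, 10.359, 92.074, -0, 77.567, -11.82], TCP at [0.259, 0.513, 0.239] pointing down, gripper open.
Joint ranges: [-171.53, 171.53], [-51.25, 118.39], [17.06, 147.69], [-65.23, 245.23], [0, 150.52], [-178.68, 178.68]. Speed limits (degrees/s): [147.25, 147.25, 172.46, 180, 180, 180].

### API

Orientations are given as [roll, pitch, yaw] about the fixed x, y, z axes, in that order (R = Rz(yaw) Ry(pitch) Rx(roll)).
In Python, from workcell import monitor, imaging, ticket gives the robot as it stands.
- The arm moves only by the tool arm_command, never from a script. Its argument "rows" is a list of rows, each a list of 3 entries, a list of its own where there are three numbers: the turn, a rotation vector about the tool's x, y, z in rad, then the shift along the tool's x, y, z in cm, then the opening, from 0 (shut) to 1 (fully open). A call has 1 to 5 rows; each row shifts and turns the commanded pose from where the row before left it, along the tool's axes as they then stand; what a row does not reach is not made up. A row lasts 1/8 s, in which the tool goes at most 62.5 mm and 10.7 degrees, less where a joint would pass 70% of its speed; a pose out of reach is approached as far as the arm can. A call is refused whole if a number of a shift passes 6.25 or a number of a turn 0.188, either way. A call with a gripper value outside its range is refused whole. The fingers move at their own pace and stop on an object; the grip force is fixed at half the most. Time passes only in rows, so rows that do not move let the fingers close. It gives the time, the measured TCP pose, the force and the opening at its end, in the units of the state.
- monitor.get_state(): the state, without advancing time (a new reading comes with each control period).
- imaging.read_camera(name): name is "scene" or "top"; returns a dict with "pixels" (400x640x3 uint8, blue, green, red), "vertical_fov" (degrees; the focal length in pixels is half the picture's height over the tangent of half this angle, whatever the lens; pixels are square), "cx", "cy" (the principal point, pixels), "world_to_cam" (4x4, takes a point from world to camera coordinates). Camera axes: x right, y down, z forward; pixel columns grow to the right and rows downward; lengths in m; the calibration is good to about 2 mm. A picture is of the moment at which its call begins. There is no depth.
- ticket.finish_job(): hands the job in, once; it reports no verdict.
Trained networks look in a picture, given as the dict that the camera call returned (one of the last four; its "shot" number tells which), for a name from the list of things; names that differ only in an ending like _2 or _b are one class to them, and where a whole thing is asked for, a point or a joint stands for the part that bears it (a point fixed in the world has none). Each returns a list of dicts, best first, with "confidence" (0 to 1); they miss things now and then, are a little off and sometimes report something else, mostly with a low value. They report only what shows in the picture. A call takes as long as a camera call.
- imaging.boxes_of(thing, picture): "xy" ([column, row] in pixels, amid what is visible of it).
- imaging.trace(thing, picture): "mask" (400x640 bool, what is visible of it) and "xy" ([column, row] in pixels, amid what is visible of it).
The state is a dict: "time": time; "joint_pos": joint angles; "qd": joint speeds; "effort": joint torques, N m; "position": TCP position; "ee_rot": TCP orientation; "force": force on the tool from outside, world axes, zero at the start; "ft_torque": the same for the moment, N m; "gripper_width": opening from 0.0 (shut) to 1.0 (fully open).
Only numpy, scipy, OpenCV 4.12 (cv2) and the standard library are available. Lean on these libraries where they do the work, as an engineer would, in place of code of your own. Each camera call takes 0.05 s, during which the arm holds its last target. There are 200 camera calls.

### The job

Clear the tube rocker's deck by hanging the tube caddy by its handle on the hook stand, where it should hang still. Then lay the blue drip plate on the deck and slide its front edge under the grey hinged flap all the way to the stop, square and centred, without lifting the flap or disturbing the other things on the bench. Finish while still holding the plate by its rib and pressing it firmly flat onto the deck (about 10 N), so that it can be clipped down: do not let go.

Things in the scene. Friction and masses are not known exactly. Their poses are not given: they have to be found in the camera images.
- flap (a joint): Angle of the flap, rad: 0 as it rests, grows as the lip is lifted. Freely hinged, 60 g, falls back by its weight. 0.1 rad raises the lip about 5 mm.
- hookstand: The hook stand: origin on the bench straight below the seat, same axes as the seat.
- plate_edge (a point): Middle of the plate's front edge, at its underside, 90 mm ahead of the rib. Axes as the plate.
- plate: The drip plate: origin on its underside, straight below the rib; axes as plate_grip.
- caddy: The tube caddy: origin at the centre of its underside; axes as caddy_grip.
- deck: The rocker's grey deck pad; same origin and axes as the rocker's.
- jar: Bystander: red specimen jar with white lid, 62 mm wide, 59 mm high; origin at its underside. Leave alone.
- tipbox: Bystander: blue box with clear lid, 80 x 110 x 55 mm; origin at its underside. Leave alone.
- wash: Bystander: small bottle with red cap, 50 mm wide, 85 mm high; origin at its underside. Leave alone.
- rocker: Cream tube rocker, 340 x 260 mm, fixed. Origin on the bench; x points into it, away from its front panel, y to its left. Flat level grey deck 45 mm above the origin, x -130 to +60 mm, y +-105 mm (casing round it 5 mm lower). Side cheeks (x +20 to +200 mm, y +-114 to 130 mm) and the tubes lying behind x +90 mm rise to 100 mm at most.
- lip (a point): Middle of the flap's yellow front edge (lip) at rest: 31 mm ahead of the rocker's origin. Its underside is about 9 mm above the deck. The steel-grey flap, 190 mm wide, laps forward and down from its hinge, 54 mm further along x and 68 mm above the bench, so the gap grows to the rear. Axes as the rocker. The point does not follow the flap.
- stop (a point): Foot of the stop, at deck height on the rocker's centre line, 70 mm ahead of its origin: a fixed bar across the deck under the flap, 10 mm high, whose face the plate's front edge meets. Axes as the rocker.
- caddy_grip (a point): Grasp point of the tube caddy on its red grip post: 16 (x) x 14 (y) x 42 mm high, on the middle of the handle bar (post top 18 mm above, bar centre 26 mm below this point). y along the bar, z up. White rack 60 (x) x 110 (y) mm with purple-capped tubes up to 64 mm high and an arched steel handle; underside 141 mm below this point; 130 to 250 g. Starts on the rocker's deck.
- caddy_bar (a point): Middle of the caddy's handle bar: a flat steel strap 16 mm wide (x) and 8 mm thick, along y, 98 mm between its uprights, 115 mm above the caddy's underside; 47 mm clear between tube tops and bar.
- hook_seat (a point): Hook seat, 170 mm above the bench: top of a round 8 mm arm along this frame's x, from a post at x +65 mm (no higher than the seat) to an upturned tip at x -47 mm, its top 12 mm above the seat. Open towards -x: the handle bar goes over the tip and rests across the arm, its centre then 4 mm above the seat. Fixed stand, base x -60 to +90 mm, y +-55 mm, 12 mm high.
- plate_grip (a point): Grasp point of the loose blue drip plate, on its rib: 12 mm thick (x), 70 mm long (y), top 12 mm above this point. Plate 120 (x) x 150 (y) x 5 mm, underside 27 mm below this point; it reaches 90 mm ahead (+x: the front edge, which goes under the flap) and 30 mm behind. 100 to 170 g. Starts flat on the bench.

How it is judged (in metres and radians):
On the way, in this order (a step that is already met when the one before it is completed fails the run):
1. the caddy hangs on the hook by its handle, released and still (distance between caddy_bar and hook_seat below 0.05 m and height (world z) of caddy_bar above 0.165 m and contact force between caddy and hookstand above 0.5 N and contact force between the fingers and caddy below 0.1 N and linear speed of caddy below 0.15 m/s), for 0.2 s.
2. the plate lies flat on the deck with its front edge under the flap, home against the stop (x of plate_edge in the frame of rocker between 0.062 and 0.076 m and y of plate_edge in the frame of rocker between -0.018 and 0.018 m and z of plate_edge in the frame of rocker between 0.04 and 0.0485 m and angle between the x axis of plate and the x axis of rocker, either way round below 0.08 rad and angle between plate's own z axis and vertical below 0.04 rad and value of joint flap below 0.05 rad), for 0.2 s.
At the end, for the whole second after the job is handed in: Caddy hangs still on the hook by its bar, released. Plate flat on the deck (tilt < 0.04 rad), edge within 8 mm of the stop, centred within 18 mm, square within 0.08 rad, flap at rest (< 0.05 rad), fingers still holding it and pressing it on the deck with over 3.5 N (all of step 1 and all of step 2 and contact force between plate and deck above 3.5 N and contact force between the fingers and plate above 2 N); the arm keeps its last pose, push and grip.
It fails at once if the flap is lifted (over 0.12 rad) (value of joint flap above 0.12 rad).
It fails at once if the specimen jar is disturbed (moved over 30 mm or tipped) (distance of jar from where it was at the start of the episode above 0.03 m or angle between jar's own z axis and vertical above 0.5 rad).
It fails at once if the tip box is disturbed (moved over 30 mm or tipped) (distance of tipbox from where it was at the start of the episode above 0.03 m or angle between tipbox's own z axis and vertical above 0.5 rad).
It fails at once if the bottle is disturbed (moved over 30 mm or tipped) (distance of wash from where it was at the start of the episode above 0.03 m or angle between wash's own z axis and vertical above 0.5 rad).
It also fails if it takes over 72 s, if anything falls off the work surface, if the arm or the gripper's body presses on something with over 40 N, if the wrist force passes 120 N, or if a joint passes its speed limit or range.

## Working session

There is one attempt and no reset: what is moved stays moved. The work goes in short steps, Python scripts to look and compute and a tool call to move; the robot and the scene stay as the last step left them, time stands still between calls to the robot, and variables do not carry over. Pictures are saved under pics/ and viewed, about 8 in all and at most 12, crops included, and the job is handed in when it is done.

Besides the shell and the picture viewer there is one more tool, called after "Emit:" by a JSON object that holds its "api" and its "payload". arm_command: Moves the arm, as the interface text tells. Its arguments: {"type":"object","properties":{"rows":{"type":"array","items":{"type":"array"}}},"required":["rows"]}

```bash
mkdir -p pics; ls; cat > h.py <<'E'
import numpy as np, cv2
from workcell import monitor, imaging, ticket
from scipy.spatial.transform import Rotation as R
def K(p):
    f=200/np.tan(np.radians(p["vertical_fov"])/2); return f,p["cx"],p["cy"]
def proj(p,X):
    f,cx,cy=K(p); c=np.asarray(p["world_to_cam"])@np.r_[X,1]; return np.array([cx+f*c[0]/c[2],cy+f*c[1]/c[2]])
def atz(p,uv,z):
    f,cx,cy=K(p); T=np.linalg.inv(np.asarray(p["world_to_cam"])); d=T[:3,:3]@np.array([(uv[0]-cx)/f,(uv[1]-cy)/f,1]); o=T[:3,3]
    return o+d*(z-o[2])/d[2]
E
python3 - <<'E'
from h import *
print(monitor.get_state())
for n in("scene","top"):
    p=imaging.read_camera(n); cv2.imwrite(f"pics/{n}0.png",p["pixels"])
    T=np.linalg.inv(np.asarray(p["world_to_cam"])); print(n,{k:v for k,v in p.items() if k not in("pixels","world_to_cam")},T[:3,3].round(3),T[:3,2].round(3))
    for t in["caddy","caddy_grip","hookstand","plate","plate_grip","rocker","deck","flap","jar","tipbox","wash"]:
        r=imaging.trace(t,p)
        for q in r[:2]:
            m=q["mask"].astype(np.uint8); print(t,np.round(q["xy"],1),round(q["confidence"],2),m.sum(),np.round(cv2.boxPoints(cv2.minAreaRect(cv2.findNonZero(m)))).astype(int).tolist() if m.sum() else "")
E
```

```text
pics
{'time': 0.0, 'joint_pos': array([ 5.13762842e+01,  1.04015416e+01,  9.21311244e+01, -2.26664577e-03,
        7.75673922e+01, -1.18190544e+01]), 'qd': array([-0.01105257,  0.09276794,  0.00338077,  0.10755818, -0.00799338,
        0.09673373]), 'effort': array([-1.29736833e-03, -4.33879316e+01, -3.41849005e+01,  7.02346070e-02,
        3.85560701e-02, -1.72835130e-04]), 'position': array([0.2589403 , 0.51279505, 0.23781808]), 'ee_rot': array([-1.79981672e+02,  9.83901220e-02,  6.31958442e+01]), 'force': array([-0.31986351,  0.52795222,  0.17994896]), 'ft_torque': array([-0.03065384,  0.04564774, -0.03122669]), 'gripper_width': 1.0007468209902066}
scene {'vertical_fov': 47.73704032115856, 'cx': 315.3751367683491, 'cy': 197.28790478372287, 'shot': 1} [1.492 0.242 1.076] [-0.682 -0.16  -0.713]
caddy [305.6 184.2] 0.71 958 [[287, 153], [322, 151], [324, 196], [289, 198]]
caddy [304.2 221. ] 0.69 789 [[269, 221], [270, 208], [333, 215], [332, 228]]
caddy_grip [306.  182.4] 0.64 1120 [[288, 153], [324, 153], [324, 198], [288, 198]]
caddy_grip [300.3 228.8] 0.24 7286 [[244, 261], [256,
[... 1454 characters left out ...]
55.1 238.2] 0.7 1931 [[429, 257], [430, 218], [480, 220], [479, 259]]
plate_grip [455.  241.7] 0.91 1899 [[429, 257], [430, 218], [480, 220], [479, 259]]
rocker [345.3 204.5] 0.76 9398 [[298, 151], [388, 147], [394, 267], [303, 271]]
deck [344.  224.6] 0.87 3044 [[309, 202], [380, 198], [384, 260], [313, 265]]
flap [342.4 197.6] 0.97 1287 [[312, 189], [376, 186], [377, 206], [313, 209]]
flap [244.  166.1] 0.29 1027 [[220, 158], [256, 148], [264, 176], [228, 186]]
jar [436.2 179.3] 0.73 416 [[425, 164], [448, 164], [448, 186], [425, 186]]
tipbox [246.1 163.9] 0.58 1051 [[221, 158], [257, 149], [264, 177], [228, 186]]
wash [202.9 179.2] 0.74 268 [[193, 169], [211, 169], [211, 186], [193, 186]]
```

View pics/scene0.png

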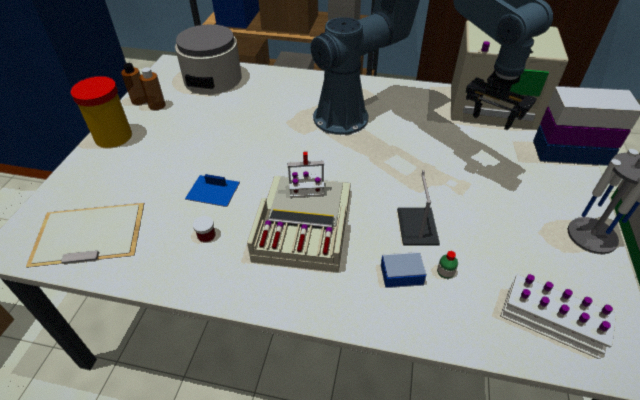

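View pics/top0.png

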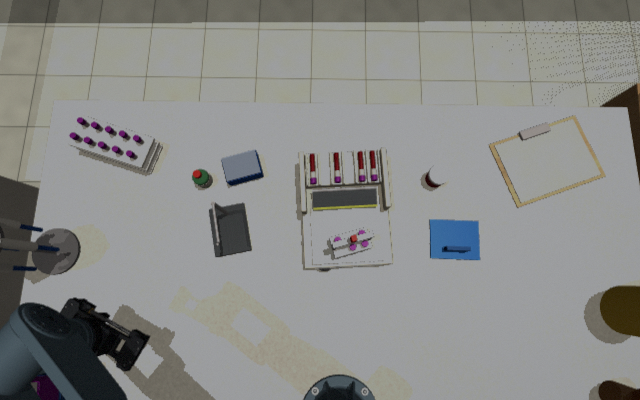

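The scene view (camera beyond the bench, looking at the robot) shows the caddy on the rocker at about (305,175), the plate at (213,190), and the hook stand at (418,225). In the top view, with +x up and +y left, the caddy is at (350,243), the rocker at (345,208), the plate at (455,240) with its rib at (457,249), and the hook stand at (230,230). Next I'll enlarge these areas.

```bash
python3 - <<'E'
import cv2,numpy as np
t=cv2.imread("pics/top0.png");s=cv2.imread("pics/scene0.png")
a=cv2.resize(t[190:275,195:395],None,fx=4,fy=4,interpolation=3)
b=cv2.resize(s[145:250,375:455],None,fx=2.4,fy=2.4,interpolation=3)
c=cv2.resize(s[145:250,240:360],None,fx=2.4,fy=2.4,interpolation=3)
d=cv2.resize(t[210:270,420:490],None,fx=3.6,fy=3.6,interpolation=3)
o=np.zeros((600,800,3),np.uint8); o[:340]=a; o[345:597,:192]=b; o[345:597,200:488]=c; h=d.shape; o[345:345+h[0],500:500+h[1]]=d
cv2.imwrite("pics/crop1.png",o)
E
```

```text
(no output)
```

View pics/crop1.png

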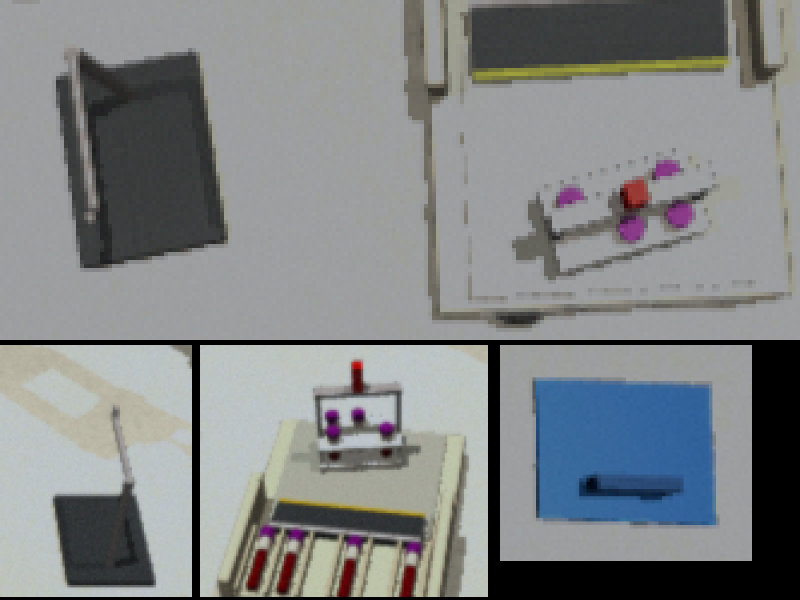

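The crop shows the hook arm running from the post top near full-frame pixel (213,203) to its tip near (218,243). It therefore opens towards the robot, so seat +x points away from the robot. The red post is at about (353.5,238). The plate's rib is on the robot side of the plate, so plate +x also points away. Now fitting poses.

```bash
cat > fit.py <<'E'
from h import *
from scipy.optimize import least_squares
def fit(pairs,x0,cams):
    def res(v,full=False):
        r=[]
        for c,uv,X in pairs:
            w=R.from_euler('z',v[2]).apply(X)+[v[0],v[1],0]; r.append(proj(cams[c],w)-uv)
        return np.ravel(r)
    s=least_squares(res,x0,loss='soft_l1'); return s.x,np.round(s.fun if False else res(s.x).reshape(-1,2),1).tolist()
E
python3 - <<'E'
from fit import *
cams={n:imaging.read_camera(n) for n in("scene","top")}
T=lambda x,y:("top",np.array([195+x/4,190+y/4]))
S=lambda x,y:("scene",np.array([375+x/2.4,145+(y-345)/2.4]))
C=lambda x,y:("scene",np.array([240+(x-200)/2.4,145+(y-345)/2.4]))
D=lambda x,y:("top",np.array([420+(x-500)/3.6,210+(y-345)/3.6]))
mm=lambda *a:np.array(a)/1000
P=lambda c,*a:(c[0],c[1],mm(*a))
def go(n,ps,x0):
    v,r=fit(ps,x0,cams); print(n,v[:2].round(4),"yaw",np.degrees(v[2]).round(1),"res",r)
go("hook",[P(T(57,77),90,55,12),P(T(195,53),90,-55,12),P(T(228,242),-60,-55,12),P(T(83,267),-60,55,12),
  P(T(92,215),-47,0,180),P(T(73,52),65,0,170),P(S(115,408),-47,0,180),P(S(127,487),65,0,168),P(S(54,496),-60,-55,12),P(S(128,496),-60,55,12),P(S(154,584),90,55,12),P(S(67,584),90,-55,12)],[.45,.33,0])
go("rocker",[P(T(473,78),31,95,56),P(T(727,65),31,-95,56),P(T(470,299),-130,105,45),P(T(786,288),-130,-105,45),
  P(C(275,503),31,-95,57),P(C(424,516),31,95,57)],[.4,0,0])
go("plate",[P(D(534,378),90,75,5),P(D(711,383),90,-75,5),P(D(716,523),-30,-75,5),P(D(536,517),-30,75,5)],[.35,-.3,0])
# rack top height unknown: use underside corners, grip post top
go("caddy",[P(T(635,184),0,0,204),P(T(560,277),-30,55,46),P(T(708,234),-30,-55,46),P(C(356,362),0,0,204),P(C(315,391),0,-49,164),P(C(402,388),0,49,164)],[.32,0,0.2])
for n in cams:
  p=cams[n]; hsv=cv2.cvtColor(p["pixels"],cv2.COLOR_BGR2HSV); m=((hsv[...,0]<8)|(hsv[...,0]>172))&(hsv[...,1]>140)&(hsv[...,2]>90)
  l=cv2.connectedComponentsWithStats(m.astype(np.uint8)); 
  for st,ce in zip(l[2][1:],l[3][1:]):
    if st[4]>8 and 300<ce[0]<370 and ((n=="top" and ce[1]>220) or (n=="scene" and ce[1]<180)): print(n,"red",ce.round(1),st,"atz.186",atz(p,ce,.186).round(4),"z.192",atz(p,ce,.192).round(4))
for t,z in(("jar",.03),("tipbox",.03),("wash",.05)):
  print(t,atz(cams["top"],imaging.boxes_of(t,cams["top"])[0]["xy"],z).round(3))
E
```

```text
hook [0.5092 0.3327] yaw 12.5 res [[-1.2, -0.7], [-0.5, -1.8], [-0.6, -1.4], [-0.5, -0.2], [-0.4, -0.5], [-0.9, -0.6], [-1.5, -0.7], [-0.5, -3.4], [-1.9, -1.2], [1.4, -1.5], [-0.5, -1.7], [-1.1, -1.4]]
rocker [ 0.5542 -0.0162] yaw 4.1 res [[-0.1, 0.0], [0.2, -0.3], [0.2, 0.0], [-6.9, -1.5], [0.2, -2.4], [-0.8, -1.7]]
plate [ 0.4721 -0.3511] yaw -1.3 res [[0.1, -0.4], [-0.5, -0.0], [-0.1, 0.3], [0.3, 0.1]]
caddy [ 0.4808 -0.0273] yaw 17.5 res [[0.0, 1.3], [-0.5, -0.7], [-1.7, -0.8], [-1.0, 0.4], [0.5, -0.5], [-3.9, -1.4]]
scene red [304.6 153.2] [303 152   4   4  12] atz.186 [ 0.4631 -0.0303  0.186 ] z.192 [ 0.47   -0.0284  0.192 ]
top red [353.5 237.9] [351 235   6   7  27] atz.186 [ 0.4812 -0.0281  0.186 ] z.192 [ 0.4806 -0.0276  0.192 ]
jar [ 0.684 -0.306  0.03 ]
tipbox [0.723 0.292 0.03 ]
wash [0.673 0.407 0.05 ]
```

Emit:
{"api": "arm_command", "payload": {"rows": [[[0,0,-0.155],[0,0,-1],1],[[0,0,-0.155],[0,0,-1],1],[[0,0,-0.155],[0,0,-1],1],[[0,0,-0.155],[0,0,-1],1],[[0,0,-0.153],[0,0,-1],1]]}}

```text
time: 2.08
position: [0.2593, 0.5132, 0.289]
ee_rot: [-180.0, 0.0, 107.8]
force: [0.1, -0.0, 0.1]
gripper_width: 0.999
```

Emit:
{"api": "arm_command", "payload": {"rows": [[[0,0,0],[-5.8,0.49,0],1],[[0,0,0],[-5.8,0.49,0],1],[[0,0,0],[-5.8,0.49,0],1],[[0,0,0],[-5.8,0.49,0],1],[[0,0,0],[-5.8,0.49,0],1]]}}

```text
time: 2.7
position: [0.3702, 0.2424, 0.289]
ee_rot: [179.9, 0.0, 107.5]
force: [0.6, 0.7, -0.3]
gripper_width: 1.003
```

Emit:
{"api": "arm_command", "payload": {"rows": [[[0,0,0],[-5.8,0.49,0],1],[[0,0,0],[-5.8,0.49,0],1],[[0,0,0],[-5.8,0.49,0],1],[[0,0,0],[-5.8,0.49,0],1],[[0,0,0],[0,0,0],1]]}}

```text
time: 3.32
position: [0.4591, 0.0253, 0.2887]
ee_rot: [-180.0, 0.0, 107.1]
force: [-0.1, 0.1, 0.5]
gripper_width: 0.993
```

Emit:
{"api": "arm_command", "payload": {"rows": [[[0,0,0],[-5.7,0.5,0],1],[[0,0,0],[0,0,0],1],[[0,0,0],[0,0,4.0],1],[[0,0,0],[0,0,2.0],1],[[0,0,0],[0,0,0],1]]}}

```text
time: 3.95
position: [0.4785, -0.0223, 0.2272]
ee_rot: [-179.8, -0.2, 107.6]
force: [0.2, -0.9, 0.7]
gripper_width: 0.994
```

```bash
python3 - <<'E'
from h import *
a=imaging.read_camera("top")["pixels"][190:280,290:410]; b=imaging.read_camera("scene")["pixels"][90:210,250:360]
o=np.zeros((480,800,3),np.uint8); o[:270,:360]=cv2.resize(a,None,fx=3,fy=3,interpolation=3); o[:480,360:800]=cv2.resize(b,None,fx=4,fy=4,interpolation=3)
cv2.imwrite("pics/g1.png",o); print(monitor.get_state()["position"])
E
```

```text
[ 0.48019078 -0.02318043  0.22951563]
```

View pics/g1.png

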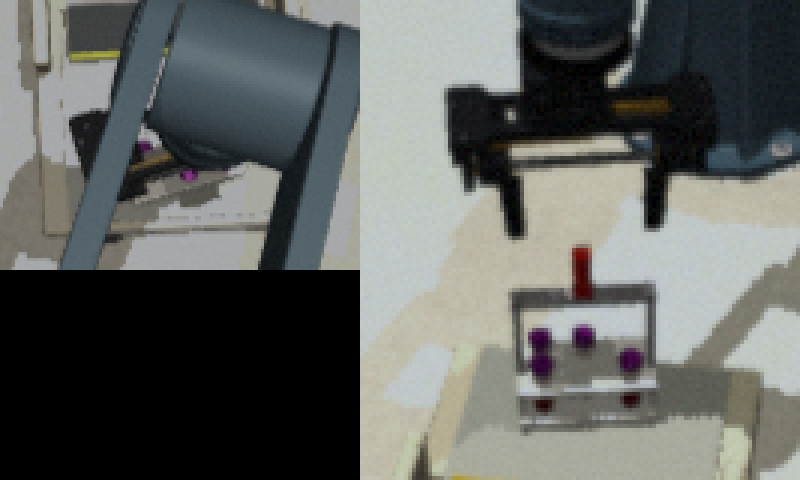

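The hand is above the caddy with the red post (582,270) midway between the fingers (513 and 655). I'll descend and close.

Emit:
{"api": "arm_command", "payload": {"rows": [[[0,0,0],[-0.3,0,3.0],1],[[0,0,0],[0,0,2.0],1],[[0,0,0],[0,0,0.7],1],[[0,0,0],[0,0,0],1],[[0,0,0],[0,0,0],0]]}}

```text
time: 4.68
position: [0.4818, -0.0272, 0.173]
ee_rot: [179.9, 0.1, 107.5]
force: [-0.4, -0.8, 0.6]
gripper_width: 0.909
```

Emit:
{"api": "arm_command", "payload": {"rows": [[[0,0,0],[0,0,0],0],[[0,0,0],[0,0,0],0],[[0,0,0],[0,0,0],0],[[0,0,0],[0,0,0],0],[[0,0,0],[0,0,0],0]]}}

```text
time: 5.3
position: [0.481, -0.0271, 0.1717]
ee_rot: [-180.0, -0.0, 107.5]
force: [-0.3, 0.5, -0.1]
gripper_width: 0.343
```

Emit:
{"api": "arm_command", "payload": {"rows": [[[0,0,0],[0,0,0],0],[[0,0,0],[0,0,0],0],[[0,0,0],[0,0,0],0],[[0,0,0],[0,0,0],0],[[0,0,0],[0,0,0],0]]}}

```text
time: 5.92
position: [0.4809, -0.0271, 0.1716]
ee_rot: [-180.0, -0.0, 107.5]
force: [0.2, 0.7, -0.8]
gripper_width: 0.154
```

Emit:
{"api": "arm_command", "payload": {"rows": [[[0,0,0],[0,0,-1],0],[[0,0,0],[0,0,-2],0],[[0,0,0],[0,0,-3],0],[[0,0,0],[0,0,-2],0],[[0,0,0],[0,0,0],0]]}}

```text
time: 6.55
position: [0.4822, -0.0274, 0.254]
ee_rot: [179.8, 0.1, 107.5]
force: [0.7, 0.2, -1.7]
gripper_width: 0.158
```

Emit:
{"api": "arm_command", "payload": {"rows": [[[0,0,0.087],[0,0,0],0],[[0,0,0],[2,0,0],0],[[0,0,0],[4,-0.1,0],0],[[0,0,0],[5,-0.1,0],0],[[0,0,0],[5,-0.1,0],0]]}}

```text
time: 7.18
position: [0.4424, 0.1296, 0.2507]
ee_rot: [-179.9, -0.0, 102.5]
force: [1.4, 0.6, -1.6]
gripper_width: 0.156
```

Emit:
{"api": "arm_command", "payload": {"rows": [[[0,0,0],[5,-0.1,0],0],[[0,0,0],[5,-0.1,0],0],[[0,0,0],[4,-0.1,0],0],[[0,0,0],[3,0,0],0],[[0,0,0],[1.5,0,0],0]]}}

```text
time: 7.8
position: [0.3995, 0.3094, 0.2507]
ee_rot: [-179.9, 0.0, 102.6]
force: [0.1, -0.4, -1.4]
gripper_width: 0.156
```

Emit:
{"api": "arm_command", "payload": {"rows": [[[0,0,0],[0,0,1.2],0],[[0,0,0],[0,0,1.6],0],[[0,0,0],[0,0,1.2],0],[[0,0,0],[0,0,0],0],[[0,0,0],[0,0,0],0]]}}

```text
time: 8.43
position: [0.4008, 0.3082, 0.2119]
ee_rot: [180.0, -0.0, 102.5]
force: [0.3, 0.8, -1.1]
gripper_width: 0.151
```

```bash
python3 - <<'E'
from h import *
a=imaging.read_camera("top"); b=imaging.read_camera("scene")
s=monitor.get_state(); print(s["position"],s["ee_rot"],s["gripper_width"])
a=a["pixels"][170:300,180:300]; b=b["pixels"][100:260,350:470]
o=np.zeros((600,800,3),np.uint8); o[:390,:360]=cv2.resize(a,None,fx=3,fy=3,interpolation=3); o[:576,360:792]=cv2.resize(b,None,fx=3.6,fy=3.6,interpolation=3)
cv2.imwrite("pics/g2.png",o)
E
```

```text
[0.40094426 0.30844857 0.212355  ] [ 1.79932410e+02 -1.37005383e-02  1.02485836e+02] 0.15579690425885295
```

View pics/g2.png

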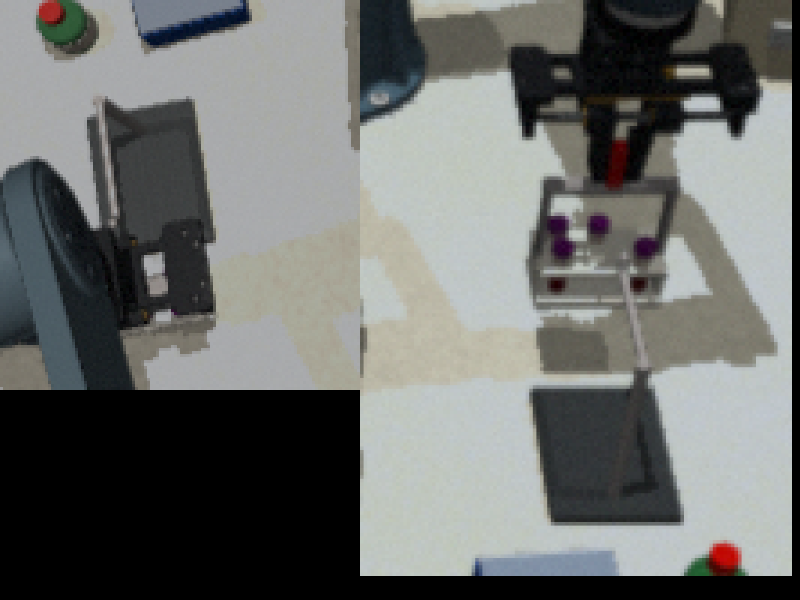

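The scene crop shows the caddy held level in front of the hook. The tip (625,268) is below the bar and roughly centred between the uprights (545 and 670). I'll check the lateral alignment numerically.

```bash
python3 - <<'E'
from h import *
P={n:imaging.read_camera(n) for n in("top","scene")}
S=np.array([.5092,.3327]);a=np.radians(12.5);u=np.array([np.cos(a),np.sin(a)])
d=np.array([.4009,.3084])-S; print("seat frame",d@u,d@[-u[1],u[0]])
for nm,X in dict(tip=[*(S-.047*u),.18],post=[*(S+.065*u),.17],tcp=[.401,.3084,.212],bar=[.401,.3084,.2],barL=[.3904,.3562,.2],barR=[.4115,.2606,.2]).items():
  q=proj(P["top"],X);r=proj(P["scene"],X); print(nm,"top",((q-[180,170])*3).round(),"scene",((r-[350,100])*3.6+[360,0]).round())
E
```

```text
seat frame -0.11099234018978468 -0.0002835827835178275
tip top [113. 220.] scene [617. 254.]
post top [97. 97.] scene [639. 361.]
tcp top [114. 292.] scene [610. 173.]
bar top [118. 293.] scene [608. 185.]
barL top [ 60. 305.] scene [667. 184.]
barR top [176. 281.] scene [549. 185.]
```

Emit:
{"api": "arm_command", "payload": {"rows": [[[0,0,0],[0,1,0],0],[[0,0,0],[0,1.5,0],0],[[0,0,0],[0,1.5,0],0],[[0,0,0],[0,1.5,0],0],[[0,0,0],[0,1,0],0]]}}

```text
time: 9.25
position: [0.4651, 0.3226, 0.2115]
ee_rot: [-180.0, 0.0, 102.5]
force: [-0.6, -0.4, -1.3]
gripper_width: 0.157
```

Emit:
{"api": "arm_command", "payload": {"rows": [[[0,0,0],[0,1.5,0],0],[[0,0,0],[0,1.5,0],0],[[0,0,0],[0,1,0],0],[[0,0,0],[0,0.6,0],0],[[0,0,0],[0,0,0],0]]}}

```text
time: 9.88
position: [0.509, 0.3324, 0.2116]
ee_rot: [-180.0, 0.0, 102.5]
force: [0.1, 0.4, -1.2]
gripper_width: 0.155
```

Emit:
{"api": "arm_command", "payload": {"rows": [[[0,0,0],[0,0,0.6],0],[[0,0,0],[0,0,0.6],0],[[0,0,0],[0,0,0.5],0],[[0,0,0],[0,0,0.3],0],[[0,0,0],[0,0,0],0]]}}

```text
time: 10.5
position: [0.5086, 0.3324, 0.1914]
ee_rot: [-180.0, 0.0, 102.5]
force: [-0.1, 0.4, -1.5]
gripper_width: 0.157
```

Emit:
{"api": "arm_command", "payload": {"rows": [[[0,0,0],[0,0,0.2],0],[[0,0,0],[0,0,0.2],0],[[0,0,0],[0,0,0.1],0],[[0,0,0],[0,0,0],0]]}}

```text
time: 11.0
position: [0.5088, 0.3324, 0.1866]
ee_rot: [-180.0, 0.0, 102.5]
force: [-0.1, -0.5, -1.9]
gripper_width: 0.16
```

Emit:
{"api": "arm_command", "payload": {"rows": [[[0,0,0],[0,0,0.1],0],[[0,0,0],[0,0,0.05],0],[[0,0,0],[0,0,0],0]]}}

```text
time: 11.38
position: [0.5088, 0.3325, 0.1852]
ee_rot: [180.0, -0.0, 102.5]
force: [-0.0, -0.4, -0.9]
gripper_width: 0.155
```

Emit:
{"api": "arm_command", "payload": {"rows": [[[0,0,0],[0,0,0.1],0],[[0,0,0],[0,0,0],0]]}}

```text
time: 11.62
position: [0.5089, 0.3325, 0.1851]
ee_rot: [180.0, 0.0, 102.5]
force: [-1.7, -1.0, 4.4]
gripper_width: 0.157
```

Emit:
{"api": "arm_command", "payload": {"rows": [[[0,0,0],[0,0,0.1],0],[[0,0,0],[0,0,0],0]]}}

```text
time: 11.88
position: [0.509, 0.3326, 0.185]
ee_rot: [179.9, 0.0, 102.5]
force: [-4.4, -2.4, 10.5]
gripper_width: 0.157
```

Seated: the upward push rose to 10 N at TCP z 0.185, as predicted. I'll relax a little, open and lift.

Emit:
{"api": "arm_command", "payload": {"rows": [[[0,0,0],[0,0,-0.15],0],[[0,0,0],[0,0,0],0.2],[[0,0,0],[0,0,0],0.3],[[0,0,0],[0,0,0],0.5],[[0,0,0],[0,0,0],0.7]]}}

```text
time: 12.5
position: [0.5088, 0.3324, 0.1845]
ee_rot: [-180.0, 0.0, 102.5]
force: [-0.0, -0.3, 1.1]
gripper_width: 0.502
```

Emit:
{"api": "arm_command", "payload": {"rows": [[[0,0,0],[0,0,0],0.7],[[0,0,0],[0,0,0],0.7],[[0,0,0],[0,0,0],0.7],[[0,0,0],[0,0,-1],0.7],[[0,0,0],[0,0,-2],0.7]]}}

```text
time: 13.12
position: [0.5084, 0.3323, 0.2151]
ee_rot: [-179.9, 0.0, 102.5]
force: [0.3, -0.1, -0.3]
gripper_width: 0.699
```

Emit:
{"api": "arm_command", "payload": {"rows": [[[0,0,0],[0,0,-3],0.7],[[0,0,0],[0,0,-4],1],[[0,0,0],[0,0,-4],1],[[0,0,0],[0,0,0],1],[[0,0,0],[0,0,0],1]]}}

```text
time: 13.75
position: [0.5087, 0.3324, 0.3252]
ee_rot: [180.0, -0.0, 102.5]
force: [-0.2, -1.1, -0.3]
gripper_width: 0.998
```

```bash
python3 - <<'E'
from h import *
b=imaging.read_camera("scene")
s=monitor.get_state(); print(s["position"],s["ee_rot"],s["gripper_width"])
S=np.array([.5092,.3327]);print("seat px",((proj(b,[*S,.174])-[350,100])*3.6).round())
cv2.imwrite("pics/g3.png",cv2.resize(b["pixels"][100:260,350:470],None,fx=3.6,fy=3.6,interpolation=3))
E
```

```text
[0.50833468 0.33224176 0.32410925] [-1.79930465e+02  1.22084260e-02  1.02500855e+02] 0.9996508408867807
seat px [266. 299.]
```

View pics/g3.png

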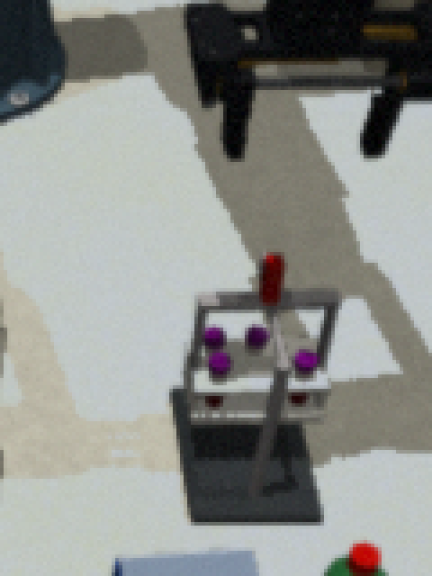

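The caddy hangs level on the hook, with the bar centre at (270,300) against a predicted seat pixel of (266,299). Next I'll turn the tool and go to the plate.

Emit:
{"api": "arm_command", "payload": {"rows": [[[0,0,0.181],[0,0,0],1],[[0,0,0.181],[0,0,0],1],[[0,0,0.181],[0,0,0],1],[[0,0,0.181],[0,0,0],1],[[0,0,0.181],[0,0,0],1]]}}

```text
time: 14.42
position: [0.5081, 0.3321, 0.3229]
ee_rot: [-179.9, 0.2, 50.3]
force: [-0.2, 0.0, 0.4]
gripper_width: 1.004
```

Emit:
{"api": "arm_command", "payload": {"rows": [[[0,0,0.181],[0,0,0],1],[[0,0,0.181],[0,0,0],1],[[0,0,0.181],[0,0,0],1],[[0,0,0.181],[0,0,0],1],[[0,0,0.183],[0,0,0],1]]}}

```text
time: 15.05
position: [0.5081, 0.3321, 0.3229]
ee_rot: [179.9, 0.2, -1.7]
force: [0.1, -0.8, -0.8]
gripper_width: 1.001
```

Emit:
{"api": "arm_command", "payload": {"rows": [[[0,0,0],[-0.2,4,0],1],[[0,0,0],[-0.2,5.8,0],1],[[0,0,0],[-0.2,5.8,0],1],[[0,0,0],[-0.2,5.8,0],1],[[0,0,0],[-0.2,5.8,0],1]]}}

```text
time: 15.68
position: [0.4915, 0.0591, 0.3234]
ee_rot: [-180.0, 0.1, -1.3]
force: [0.2, -0.5, -0.1]
gripper_width: 1.001
```

Emit:
{"api": "arm_command", "payload": {"rows": [[[0,0,0],[-0.2,5.8,0],1],[[0,0,0],[-0.2,5.8,0],1],[[0,0,0],[-0.2,5.8,0],1],[[0,0,0],[-0.2,5.8,0],1],[[0,0,0],[-0.2,5.8,0],1]]}}

```text
time: 16.3
position: [0.4749, -0.2304, 0.3233]
ee_rot: [-179.9, 0.1, -1.3]
force: [-0.0, 0.6, 1.2]
gripper_width: 1.0
```

Emit:
{"api": "arm_command", "payload": {"rows": [[[0,0,0],[0,5,0],1],[[0,0,0],[0,0,0],1]]}}

```text
time: 16.55
position: [0.4734, -0.2816, 0.3226]
ee_rot: [-179.9, 0.2, -1.6]
force: [0.3, 2.0, -0.3]
gripper_width: 0.998
```

```bash
python3 - <<'E'
from fit import *
cams={n:imaging.read_camera(n) for n in("top","scene")}
pr=[]
for n,p in cams.items():
  h=cv2.cvtColor(p["pixels"],cv2.COLOR_BGR2HSV); m=(h[...,0]>20)&(h[...,0]<35)&(h[...,1]>120)&(h[...,2]>70)
  m[:,:250]=0;m[:,400:]=0;m[:180]=0;m[240:]=0
  l=cv2.connectedComponentsWithStats(m.astype(np.uint8)); i=1+np.argmax(l[2][1:,4]); v,u=np.nonzero(l[1]==i); print(n,l[2][i],l[3][i].round(1))
  k=np.polyfit(u,v,1)
  for e,y in((u.min()-.5,1),(u.max()+.5,-1)):
    q=np.array([e,np.polyval(k,e)]); s=y if n=="top" else -y
    print(q.round(1),atz(p,q,.057).round(4)); pr.append((n,q,np.array([.031,.095*s,.057])))
v,r=fit(pr,[.55,-.016,.07],cams); print("rocker",v[:2].round(4),np.degrees(v[2]),r)
v,r=fit(pr[:2],[.55,-.016,.07],cams); print("rocker top only",v[:2].round(4),np.degrees(v[2]),r)
print("rib",atz(cams["top"],(456.7,248.6),.039).round(4))
cv2.imwrite("pics/t4.png",cams["top"]["pixels"])
cv2.imwrite("pics/t4c.png",cv2.resize(cams["top"]["pixels"][140:280,290:400],None,fx=5,fy=4.2,interpolation=3))
E
```

```text
top [314 204  63   6 131] [345.  206.5]
[313.5 208.2] [0.5822 0.0797 0.057 ]
[376.5 204.9] [ 0.5948 -0.1073  0.057 ]
scene [273 209  61   8  97] [303.3 212.5]
[272.5 209.3] [ 0.5948 -0.1044  0.057 ]
[333.5 215.7] [0.5821 0.0846 0.057 ]
rocker [ 0.5574 -0.0138] 3.7873008744124963 [[-1.1, 0.0], [-0.2, 0.0], [-0.7, -0.1], [-0.5, -0.1]]
rocker top only [ 0.5576 -0.0159] 3.83965399642979 [[-0.4, 0.0], [0.4, -0.0]]
rib [ 0.4701 -0.3449  0.039 ]
```

View pics/t4c.png

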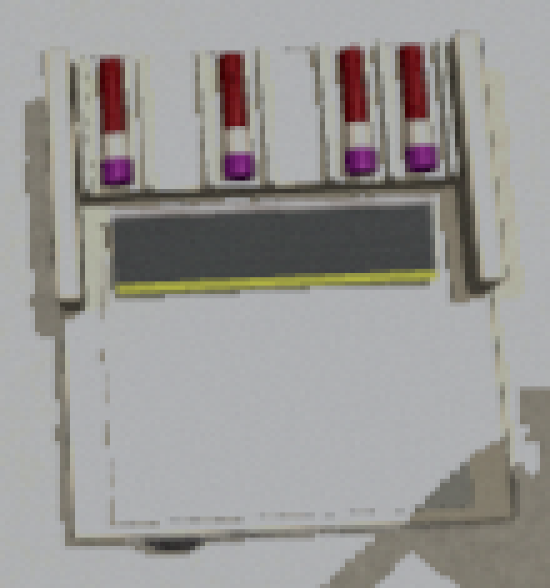

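Emit:
{"api": "arm_command", "payload": {"rows": [[[0,0,0],[-0.3,5,0],1],[[0,0,0],[0,1.9,2],1],[[0,0,0],[0,0,5],1],[[0,0,0],[0,0,6],1],[[0,0,0],[0,0,5],1]]}}

```text
time: 17.27
position: [0.4696, -0.345, 0.1412]
ee_rot: [-179.8, 0.1, -1.2]
force: [-0.2, 0.2, 0.4]
gripper_width: 1.0
```

The deck is clear; the lip runs from (115,290) to (435,273) in the crop. The rocker fits at about (0.5575, -0.0148) with yaw 3.8°. Descending onto the rib.

Emit:
{"api": "arm_command", "payload": {"rows": [[[0,0,0],[0,0.4,5],1],[[0,0,0],[0,0,4.5],1],[[0,0,0],[0,0,2.5],1],[[0,0,0],[0,0,1],1],[[0,0,0],[0,0,0],1]]}}

```text
time: 17.9
position: [0.47, -0.3506, 0.0142]
ee_rot: [-179.9, 0.1, -1.3]
force: [1.1, 0.6, 0.1]
gripper_width: 0.996
```

Emit:
{"api": "arm_command", "payload": {"rows": [[[0,0,0],[0,0,0.1],0.5],[[0,0,0],[0,0,0],0],[[0,0,0],[0,0,0],0],[[0,0,0],[0,0,0],0],[[0,0,0],[0,0,0],0]]}}

```text
time: 18.52
position: [0.4701, -0.352, 0.0138]
ee_rot: [180.0, -0.0, -1.3]
force: [0.1, 0.5, -0.0]
gripper_width: 0.454
```

Emit:
{"api": "arm_command", "payload": {"rows": [[[0,0,0],[0,0,0],0],[[0,0,0],[0,0,0],0],[[0,0,0],[0,0,0],0],[[0,0,0],[0,0,0],0],[[0,0,0],[0,0,0],0]]}}

```text
time: 19.15
position: [0.4701, -0.3518, 0.0137]
ee_rot: [-180.0, -0.0, -1.3]
force: [0.8, 0.1, -0.2]
gripper_width: 0.132
```

Emit:
{"api": "arm_command", "payload": {"rows": [[[0,0,0],[0,0,0],0],[[0,0,0],[0,0,-0.5],0],[[0,0,0],[0,0,-1.5],0],[[0,0,0],[0,0,-3],0],[[0,0,0],[0,0,-3],0]]}}

```text
time: 19.77
position: [0.47, -0.3519, 0.0955]
ee_rot: [180.0, -0.0, -1.3]
force: [0.1, -0.4, -1.5]
gripper_width: 0.134
```

Emit:
{"api": "arm_command", "payload": {"rows": [[[0,0,-0.045],[0,0,-1],0],[[0,0,-0.044],[0,0,0],0],[[0,0,0],[0.2,-2,0],0],[[0,0,0],[0.4,-4,0],0],[[0,0,0],[0.5,-5,0],0]]}}

```text
time: 20.4
position: [0.4734, -0.2395, 0.1039]
ee_rot: [-180.0, -0.0, 3.7]
force: [1.0, 0.8, -1.0]
gripper_width: 0.135
```

Emit:
{"api": "arm_command", "payload": {"rows": [[[0,0,0],[0.5,-5,0],0],[[0,0,0],[0.5,-5,0],0],[[0,0,0],[0.5,-5,0],0],[[0,0,0],[0.4,-4,0],0],[[0,0,0],[0.4,-3,0],0]]}}

```text
time: 21.02
position: [0.481, -0.0174, 0.1038]
ee_rot: [-180.0, 0.0, 3.8]
force: [0.2, 1.1, -2.3]
gripper_width: 0.132
```

Emit:
{"api": "arm_command", "payload": {"rows": [[[0,0,0],[0,0,0],0],[[0,0,0],[0,0,0],0]]}}

```text
time: 21.28
position: [0.482, -0.0202, 0.1039]
ee_rot: [180.0, -0.0, 3.8]
force: [0.3, -1.0, -1.5]
gripper_width: 0.134
```

Emit:
{"api": "arm_command", "payload": {"rows": [[[0,0,0],[0,0,1.5],0],[[0,0,0],[0,0,1.5],0],[[0,0,0],[0,0,1],0],[[0,0,0],[0,0,0],0]]}}

```text
time: 21.78
position: [0.4812, -0.0203, 0.0623]
ee_rot: [-179.9, 0.2, 3.7]
force: [0.2, 0.3, -0.8]
gripper_width: 0.136
```

```bash
python3 - <<'E'
from fit import *
p=imaging.read_camera("scene"); s=monitor.get_state(); print(s["position"],s["ee_rot"])
im=p["pixels"]; h=cv2.cvtColor(im,cv2.COLOR_BGR2HSV); m=(h[...,0]>98)&(h[...,0]<120)&(h[...,1]>150); m[:,:240]=0;m[:,360:]=0;m[:120]=0;m[260:]=0
pts=cv2.findNonZero(m.astype(np.uint8)); print(len(pts),cv2.boxPoints(cv2.minAreaRect(pts)).round(1).tolist())
ap=cv2.approxPolyDP(cv2.convexHull(pts),3,True)[:,0].tolist(); print(ap)
a=np.radians(3.8);c=s["position"]
for nm,x,y in(("FL",90,75),("FR",90,-75),("BL",-30,75),("BR",-30,-75)):
  w=np.array([c[0]+(x*np.cos(a)-y*np.sin(a))/1e3,c[1]+(x*np.sin(a)+y*np.cos(a))/1e3,c[2]-.0087]); print(nm,proj(p,w).round(1))
cv2.imwrite("pics/p1.png",cv2.resize(im[130:270,230:370],None,fx=4.2,fy=4.2,interpolation=3))
E
```

```text
[ 0.48178971 -0.0204138   0.06302018] [-1.79969031e+02  8.13634849e-02  3.75222558e+00]
1117 [[280.79998779296875, 206.6999969482422], [299.20001220703125, 133.3000030517578], [344.1000061035156, 144.5], [325.79998779296875, 217.89999389648438]]
[[314, 137], [332, 186], [326, 212], [282, 207], [287, 184]]
FL [326.7 211.4]
FR [278.9 206.4]
BL [331.6 184.6]
BR [286.4 180.2]
```

View pics/p1.png

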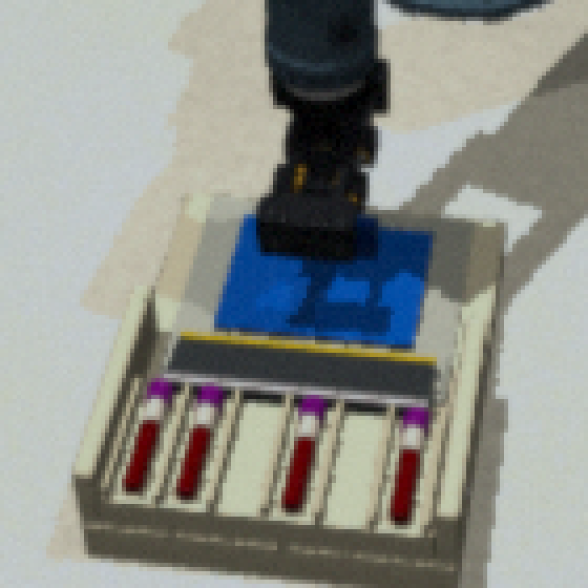

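The plate is level over the deck, its front edge (217,330)–(413,347) just short of the yellow lip (180,335)–(436,360). It is square and 2–3 mm left of centre. I'll shift it right a little and lower it.

Emit:
{"api": "arm_command", "payload": {"rows": [[[0,0,0],[0,0.25,0.2],0],[[0,0,0],[0,0,0.1],0],[[0,0,0],[0,0,0.1],0],[[0,0,0],[0,0,0],0]]}}

```text
time: 22.32
position: [0.4824, -0.0228, 0.0598]
ee_rot: [180.0, -0.0, 3.8]
force: [-0.0, -0.2, -1.1]
gripper_width: 0.135
```

Emit:
{"api": "arm_command", "payload": {"rows": [[[0,0,0],[0,0,0.05],0],[[0,0,0],[0,0,0],0]]}}

```text
time: 22.58
position: [0.4824, -0.0228, 0.0592]
ee_rot: [-180.0, 0.0, 3.8]
force: [-0.3, 0.8, -1.9]
gripper_width: 0.129
```

Emit:
{"api": "arm_command", "payload": {"rows": [[[0,0,0],[0,0,0.05],0],[[0,0,0],[0,0,0],0]]}}

```text
time: 22.82
position: [0.4825, -0.0228, 0.0588]
ee_rot: [180.0, -0.0, 3.8]
force: [0.7, -0.5, -1.9]
gripper_width: 0.132
```

Emit:
{"api": "arm_command", "payload": {"rows": [[[0,0,0],[0.5,0,0],0],[[0,0,0],[0.5,0,0],0],[[0,0,0],[0.5,0,0],0],[[0,0,0],[0.5,0,0],0],[[0,0,0],[0,0,0],0]]}}

```text
time: 23.45
position: [0.5028, -0.0215, 0.0587]
ee_rot: [180.0, -0.0, 3.8]
force: [0.2, -0.1, -1.1]
gripper_width: 0.13
```

```bash
python3 - <<'E'
from h import *
p=imaging.read_camera("scene"); s=monitor.get_state(); print(s["position"],s["ee_rot"],s["force"],s["ft_torque"])
cv2.imwrite("pics/p2.png",cv2.resize(p["pixels"][160:250,240:360],None,fx=6,fy=6,interpolation=3))
E
```

```text
[ 0.50257935 -0.02149307  0.05866963] [ 1.79997651e+02 -8.63128954e-03  3.78726702e+00] [ 0.76330087  1.14491397 -1.45207407] [-0.1038727  -0.0360043  -0.05394271]
```

View pics/p2.png

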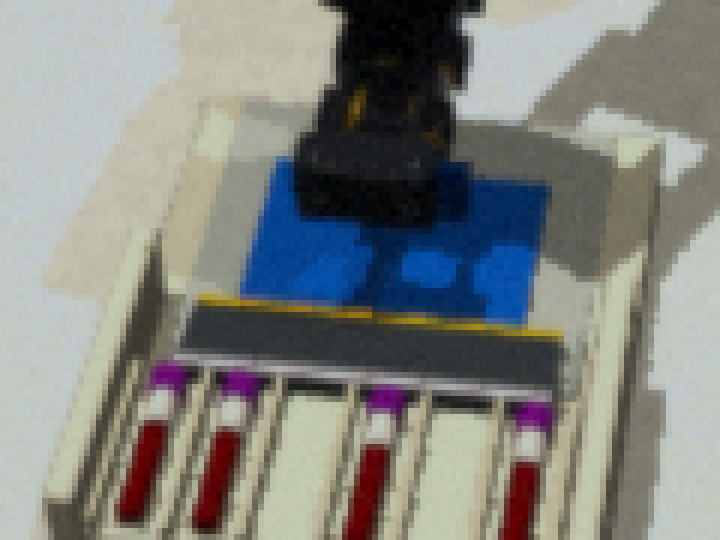

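The plate's front edge is now at the lip with margins of 45 and 35 crop pixels either side. That puts it about 2 mm off centre, square, and the flap looks undisturbed. Continuing.

Emit:
{"api": "arm_command", "payload": {"rows": [[[0,0,0],[0.5,0.1,0],0],[[0,0,0],[0.6,0,0],0],[[0,0,0],[0.6,0,0],0],[[0,0,0],[0.6,0,0],0],[[0,0,0],[0,0,0],0]]}}

```text
time: 24.12
position: [0.526, -0.021, 0.0587]
ee_rot: [180.0, -0.0, 3.8]
force: [0.3, -0.3, -1.3]
gripper_width: 0.136
```

Emit:
{"api": "arm_command", "payload": {"rows": [[[0,0,0],[0.3,0,0],0],[[0,0,0],[0.3,0,0],0],[[0,0,0],[0,0,0],0]]}}

```text
time: 24.5
position: [0.5316, -0.0206, 0.0587]
ee_rot: [180.0, -0.0, 3.8]
force: [0.4, 0.6, 0.1]
gripper_width: 0.129
```

Emit:
{"api": "arm_command", "payload": {"rows": [[[0,0,0],[0,0,0.05],0],[[0,0,0],[0,0,0.05],0],[[0,0,0],[0,0,0],0]]}}

```text
time: 24.88
position: [0.5316, -0.0206, 0.0586]
ee_rot: [180.0, -0.0, 3.8]
force: [-3.7, 0.5, 7.9]
gripper_width: 0.131
```

Emit:
{"api": "arm_command", "payload": {"rows": [[[0,0,0],[0,0,-0.06],0],[[0,0,0],[0.2,0,0],0],[[0,0,0],[0,0,0],0]]}}

```text
time: 25.25
position: [0.5323, -0.0205, 0.0587]
ee_rot: [-180.0, 0.2, 3.8]
force: [-7.5, -0.1, 9.2]
gripper_width: 0.13
```

Emit:
{"api": "arm_command", "payload": {"rows": [[[0,0,0],[0.2,0,0],0],[[0,0,0],[0,0,0],0]]}}

```text
time: 25.5
position: [0.5344, -0.0204, 0.0586]
ee_rot: [180.0, 0.1, 3.8]
force: [-7.8, -0.8, 8.9]
gripper_width: 0.135
```

Emit:
{"api": "arm_command", "payload": {"rows": [[[0,0,0],[0.1,0,0],0],[[0,0,0],[0,0,0],0]]}}

```text
time: 25.75
position: [0.5351, -0.0204, 0.0587]
ee_rot: [-180.0, 0.2, 3.8]
force: [-9.2, 0.8, 10.7]
gripper_width: 0.134
```

Emit:
{"api": "arm_command", "payload": {"rows": [[[0,0,0],[0,0,-0.1],0],[[0,0,0],[0,0,-0.05],0],[[0,0,0],[0,0,0],0]]}}

```text
time: 26.12
position: [0.5355, -0.0204, 0.0592]
ee_rot: [-180.0, 0.1, 3.8]
force: [-4.6, -2.5, -1.3]
gripper_width: 0.133
```

Emit:
{"api": "arm_command", "payload": {"rows": [[[0,0,0],[0.1,0,0],0],[[0,0,0],[0,0,0],0]]}}

```text
time: 26.38
position: [0.5354, -0.0204, 0.059]
ee_rot: [-180.0, 0.3, 3.8]
force: [-7.9, -3.2, 1.6]
gripper_width: 0.131
```

Emit:
{"api": "arm_command", "payload": {"rows": [[[0,0,0],[0.1,0,0],0],[[0,0,0],[0,0,0],0]]}}

```text
time: 26.62
position: [0.5354, -0.0204, 0.0588]
ee_rot: [-180.0, 0.4, 3.8]
force: [-12.6, -5.5, 4.4]
gripper_width: 0.136
```

The stop is felt: x stays at 0.5354 while fx grows with almost no vertical load. I'll relieve the push and press down.

Emit:
{"api": "arm_command", "payload": {"rows": [[[0,0,0],[-0.15,0,0],0],[[0,0,0],[0,0,0.1],0],[[0,0,0],[0,0,0.1],0],[[0,0,0],[0,0,0],0]]}}

```text
time: 27.12
position: [0.5354, -0.0204, 0.0586]
ee_rot: [-180.0, 0.2, 3.8]
force: [-15.5, -2.3, 14.6]
gripper_width: 0.132
```

```bash
python3 - <<'E'
from h import *
p=imaging.read_camera("scene"); s=monitor.get_state(); print(s["position"],s["ee_rot"],s["force"],s["ft_torque"],s["gripper_width"])
a=p["pixels"][160:250,240:360]; b=p["pixels"][130:230,380:470]
o=np.zeros((450,800,3),np.uint8); o[:360,:480]=cv2.resize(a,None,fx=4,fy=4,interpolation=3); o[:350,485:800]=cv2.resize(b,None,fx=3.5,fy=3.5,interpolation=3)
cv2.imwrite("pics/p3.png",o)
E
```

```text
[ 0.53539195 -0.02037009  0.05863632] [179.99990536   0.21207659   3.81187148] [-14.66033735  -2.55805891  15.40236897] [-0.41460436  2.15352358  0.05072725] 0.13312779968695573
```

View pics/p3.png

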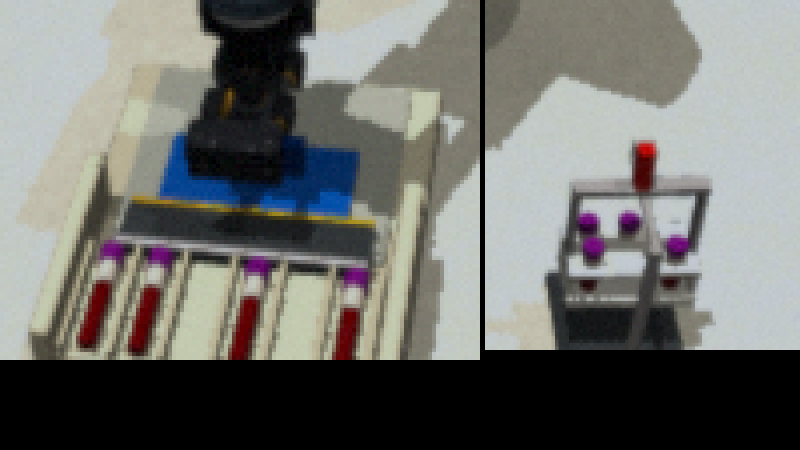

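The plate is under the flap, square and near centred, the flap lies flat, and the caddy still hangs on the hook. The force is slightly high at 15 N, so I'll trim it towards 10 N.

Emit:
{"api": "arm_command", "payload": {"rows": [[[0,0,0],[-0.1,0,-0.05],0],[[0,0,0],[0,0,0],0],[[0,0,0],[0,0,0],0]]}}

```text
time: 27.55
position: [0.5354, -0.0204, 0.0587]
ee_rot: [180.0, 0.1, 3.8]
force: [-7.2, -1.6, 6.9]
gripper_width: 0.134
```

Emit:
{"api": "arm_command", "payload": {"rows": [[[0,0,0],[0,0,0.04],0],[[0,0,0],[0,0,0],0],[[0,0,0],[0,0,0],0]]}}

```text
time: 27.92
position: [0.5354, -0.0204, 0.0587]
ee_rot: [180.0, 0.1, 3.8]
force: [-8.2, -1.7, 8.7]
gripper_width: 0.132
```

```bash
python3 - <<'E'
from h import *
P={n:imaging.read_camera(n) for n in("top","scene")}; s=monitor.get_state(); print(s["time"],s["position"],s["ee_rot"],s["force"],s["gripper_width"])
for t,z in(("jar",.03),("tipbox",.03),("wash",.05)):
  r=imaging.boxes_of(t,P["top"]); print(t,r and (atz(P["top"],r[0]["xy"],z).round(3),r[0]["confidence"]))
p=P["scene"]; h=cv2.cvtColor(p["pixels"],cv2.COLOR_BGR2HSV); m=(h[...,0]>20)&(h[...,0]<35)&(h[...,1]>120)&(h[...,2]>70)
m[:,:250]=0;m[:,400:]=0;m[:180]=0;m[240:]=0
l=cv2.connectedComponentsWithStats(m.astype(np.uint8)); i=1+np.argmax(l[2][1:,4]); print("lip",l[2][i],l[3][i].round(1))
E
```

```text
28.025 [ 0.53539262 -0.02038463  0.05865914] [1.79993082e+02 7.65346745e-02 3.79864741e+00] [-8.77853245 -2.18314524 10.19251122] 0.13327154186557655
jar (array([ 0.679, -0.299,  0.03 ]), 0.83)
tipbox (array([0.715, 0.298, 0.03 ]), 0.82)
wash (array([0.674, 0.407, 0.05 ]), 0.8)
lip [273 209  27   4  38] [285.4 210.7]
```

```bash
python3 -c "
from h import *
print(ticket.finish_job())"
```

```text
the job is handed in; nothing more can be done
None
```

The job is handed in at about 28 s of simulated time, with the caddy on the hook and the arm still holding and pressing the plate. The hand-in gave no verdict.

**Caddy:** I hung it by its bar on the hook stand and released it. Pictures after release and near the end showed it hanging level at the seat. I did not measure its swing, but its position looked unchanged between the two.

**Plate:** I laid it on the deck and slid it under the flap until it met the stop. There x stayed at 0.5354 m while the forward force kept growing.
- **Position:** my camera fit puts the front edge at about 68 mm along the rocker, against 70 mm for the stop. The plate is about 2 mm off centre, and the tool yaw matches the rocker's fitted 3.8°.
- **Hold:** it is pressed with about 9–10 N vertically and gripped on its rib at about 11.7 mm. About 9 N of forward push against the stop also remains.

**Flap:** the visible end of its lip stayed at the same pixels as before the slide. The other end gave no reading in the last check, but the picture just before the final force trim showed the flap lying flat.

**Bystanders:** the jar and tip box read 9–10 mm from their first estimates and the bottle 1 mm. I put that down to detector noise, since the arm never went near them.

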